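# Pile the sample racks on the courier's tray

## Task

Make up the courier's stack on the blue tray, building it there from the bottom up: first the rack with the white caps in the middle of the tray, lying lengthwise as the tray does, then the rack with the green caps, then the rack with the purple caps, and last the grey cover plate with the black grip, each set squarely on the one below with its edges in line. Set each down gently, without dropping it, keep the samples upright, and leave the empty orange rack and the jar with the red lid where they stand.

Things in the scene. Friction and masses are not known exactly. Their poses are not given: they have to be found in the camera images.
- white_rack_center (a point): centre (half-way up) of the small orange rack holding eight tubes with white caps: a rigid box 90 mm (its x axis) by 52 mm (its y axis) by 42 mm high (z up), about 0.16 kg, loose; flat rim on top (caps are 2 mm below the rim), flat underside, the tubes are fixed in it; a half turn about z makes no difference. Can be gripped across its 52 mm width anywhere over its height.
- green_rack_center (a point): centre (half-way up) of the small orange rack holding eight tubes with green caps: a rigid box 90 mm (its x axis) by 52 mm (its y axis) by 42 mm high (z up), about 0.16 kg, loose; flat rim on top (caps are 2 mm below the rim), flat underside, the tubes are fixed in it; a half turn about z makes no difference. Can be gripped across its 52 mm width anywhere over its height.
- purple_rack_center (a point): centre (half-way up) of the small orange rack holding eight tubes with purple caps: a rigid box 90 mm (its x axis) by 52 mm (its y axis) by 42 mm high (z up), about 0.16 kg, loose; flat rim on top (caps are 2 mm below the rim), flat underside, the tubes are fixed in it; a half turn about z makes no difference. Can be gripped across its 52 mm width anywhere over its height.
- cover_grip (a point): point in the black upright grip of the grey cover plate, 30 mm above the plate's underside. The plate is 90 mm (x axis) by 52 mm (y axis) by 8 mm thick, flat underneath, loose, about 0.12 kg; the grip stands on its middle, 44 mm long (x axis), 14 mm thick (y axis), its top 44 mm above the plate's underside, z up; a half turn about z makes no difference.
- blue_deck (a point): centre of the upper face of the blue carrier tray's flat deck, 10 mm above the bench; tray 126 mm (x axis) by 80 mm (y axis), fixed to the bench, z up. Lips 6 mm thick stand 8 mm above the deck at the two short ends only (114 mm clear between them along x); the long sides are open. The stack is built on this one.
- yellow_deck (a point): centre of the upper face of the yellow carrier tray's flat deck, 10 mm above the bench; tray 126 mm (x axis) by 80 mm (y axis), fixed to the bench, z up. Lips 6 mm thick stand 8 mm above the deck at the two short ends only (114 mm clear between them along x); the long sides are open. Not used in this job.
- empty_rack_center (a point): centre (half-way up) of a loose orange rack of the same size (90 by 52 by 42 mm) that holds no tubes, only dark holes; a bystander to be left alone.
- jar_center (a point): centre (half-way up) of a loose specimen jar with a red lid, 54 mm in diameter, 65 mm high; a bystander to be left alone.
Not all that is in view belongs to the job. Several things look just like the part that bears blue_deck: the one meant starts farthest to the robot's right.

How it is judged (in metres and radians):
On the way, in this order (a step that is already met when the one before it is completed fails the run):
1. the rack with white caps rests squarely on the deck of the blue tray, let go (horizontal distance between white_rack_center and blue_deck below 0.012 m and z of white_rack_center in the frame of blue_deck between 0.016 and 0.026 m and angle between the x axis of white_rack_center and the x axis of blue_deck, either way round below 0.2 rad and angle between white_rack_center's own z axis and vertical below 0.1 rad and linear speed of white_rack below 0.02 m/s and contact force between the fingers and white_rack below 0.2 N), for 0.2 s.
2. the rack with green caps rests squarely on the white-capped rack, let go (horizontal distance between green_rack_center and white_rack_center below 0.012 m and z of green_rack_center in the frame of white_rack_center between 0.037 and 0.047 m and angle between the x axis of green_rack_center and the x axis of white_rack_center, either way round below 0.2 rad and angle between green_rack_center's own z axis and vertical below 0.1 rad and linear speed of green_rack below 0.02 m/s and contact force between the fingers and green_rack below 0.2 N), for 0.2 s.
3. the rack with purple caps rests squarely on the green-capped rack, let go (horizontal distance between purple_rack_center and green_rack_center below 0.012 m and z of purple_rack_center in the frame of green_rack_center between 0.037 and 0.047 m and angle between the x axis of purple_rack_center and the x axis of green_rack_center, either way round below 0.2 rad and angle between purple_rack_center's own z axis and vertical below 0.1 rad and linear speed of purple_rack below 0.02 m/s and contact force between the fingers and purple_rack below 0.2 N), for 0.2 s.
4. the cover plate rests squarely on the purple-capped rack, let go (horizontal distance between cover_grip and purple_rack_center below 0.012 m and z of cover_grip in the frame of purple_rack_center between 0.046 and 0.056 m and angle between the x axis of cover_grip and the x axis of purple_rack_center, either way round below 0.2 rad and angle between cover_grip's own z axis and vertical below 0.1 rad and linear speed of cover below 0.02 m/s and contact force between the fingers and cover below 0.2 N), for 0.2 s.
At the end, for the whole second after the job is handed in: On the blue tray, from the bottom: white, green, purple rack, cover. Each within 12 mm sideways of the centre of what it rests on, long side within 0.2 rad of that below, level within 0.1 rad, fully down (height within 5 mm), released, at rest (all of step 1 and all of step 2 and all of step 3 and all of step 4 and angular speed of each of white_rack, green_rack, purple_rack, cover below 0.1 rad/s); the robot touches nothing.
It fails at once if a rack of samples is tipped by more than 0.6 rad (angle between any of white_rack_center, green_rack_center, purple_rack_center's own z axis and vertical above 0.6 rad).
It fails at once if a rack or the cover is dropped or thrown: untouched by the fingers, it moves faster than 0.7 m/s (a fall of about 25 mm) ((contact force between the fingers and white_rack below 0.05 N and linear speed of white_rack above 0.7 m/s) or (contact force between the fingers and green_rack below 0.05 N and linear speed of green_rack above 0.7 m/s) or (contact force between the fingers and purple_rack below 0.05 N and linear speed of purple_rack above 0.7 m/s) or (contact force between the fingers and cover below 0.05 N and linear speed of cover above 0.7 m/s)).
It fails at once if the empty rack is moved by more than 25 mm (distance of empty_rack_center from where it was at the start of the episode above 0.025 m).
It fails at once if the jar is moved or toppled (its centre by more than 25 mm) (distance of jar_center from where it was at the start of the episode above 0.025 m).
It also fails if it takes over 109 s, if anything falls off the work surface, if the arm or the gripper's body presses on something with over 40 N, if the wrist force passes 120 N, or if a joint passes its speed limit or range.

## Robot

A 6-joint arm with a two-finger parallel gripper is mounted at the origin on the work surface. World frame = base frame: x ahead of the robot, y to its left, z up, the work surface at z = 0. Lengths are in mm, angles in degrees, forces in N, time in s.
With the tool pointing down it reaches from about 300 to 850 mm from the base axis. Payload 4.2 kg.
Tool frame: the origin (TCP) lies on the centre line of the jaws, within the pads' length; the fingertips stand 14 mm ahead of it and the grasp point (between the pads) lies 5 mm behind it; z points along the fingers, y is the line along which they close (so a half turn about z gives the same grasp; the last joint's range is limited). The gripper opens to 91 mm and grips with 3 to 60 N. Pads are 32 mm wide; open, the fingers measure 118 mm over their backs; the gripper's body (76 mm by 178 mm) begins 60 mm behind the grasp point.
Start: joints at [74.771, 18.312, 89.639, -0, 72.044, -1.146], TCP at [139.917, 557.732, 227.976] pointing down, gripper open.
Joint ranges: [-177.97, 177.97], [-48.28, 115.42], [12.27, 149.76], [-77.06, 257.06], [2.81, 150.46], [-146.56, 146.56]. Speed limits (degrees/s): [147.25, 147.25, 180, 180, 180, 180].

## Interface

Orientations are given as [roll, pitch, yaw] about the fixed x, y, z axes, in that order (R = Rz(yaw) Ry(pitch) Rx(roll)).
In Python, from workcell import env gives the robot as it stands.
- The arm moves only by the tool arm_command, never from a script. Its argument "motion" is a list of rows, each an object with "offset": the shift along the tool's x, y, z in m, a list of three; "spin": the turn about the tool's z in rad. In form: [{"offset": [tx, ty, tz], "spin": spin}, ...]. A call has 1 to 5 rows; each row shifts and turns the commanded pose from where the row before left it, along the tool's axes as they then stand; what a row does not reach is not made up. A row lasts 1/8 s, in which the tool goes at most 62.5 mm and 10.7 degrees, less where a joint would pass 70% of its speed; a pose out of reach is approached as far as the arm can. A call with a gripper value outside its range is refused whole. "jaw" is the finger opening in m, from 0 to 0.0912, set as the call begins (left out, the last holds). The fingers move at their own pace and stop on an object; "newtons" is the grip in N (left out, the last holds). Time passes only in rows, so rows that do not move let the fingers close. It gives the time, the measured TCP pose, the force, the opening and the grip force at its end, in the units of the state.
- env.state(): the state, without advancing time (a new reading comes with each control period).
- env.grab_frame(name): name is "scene" or "top"; returns (picture, depth): 384x512x3 uint8, blue, green, red; 384x512 float32, mm along the optical axis (not along the pixel's ray), 0 where there is no reading.
- env.camera_model(name): a dict with "fx", "fy", "cx", "cy" (pixels), "k1" (the pictures are not rectified: a ray, as slopes to the right and down, at radius r is drawn at 1 + k1 r^2 times it, then the intrinsics apply), "eye" and "rotation" of the camera in the world. Camera axes: x right, y down, z forward; pixel columns grow to the right and rows downward; lengths in mm; the calibration is good to about 2 mm. A picture is of the moment at which its call begins. camera_model takes no time and is no camera call.
- env.job_done(): hands the job in; it is judged then, once.
Trained networks look in the newest picture that a camera, given by its name, has taken for a name from the list of things; names that differ only in an ending like _2 or _b are one class to them, and where a whole thing is asked for, a point or a joint stands for the part that bears it (a point fixed in the world has none). Each returns a list of dicts, best first, with "score" (0 to 1); they miss things now and then, are a little off and sometimes report something else, mostly with a low value. They report only what shows in the picture. A call takes as long as a camera call. They do not tell look-alikes from the thing itself.
- env.boxes_of(camera, target): "bbox" ([left, top, right, bottom] in pixels, round what is visible of it).
- env.pinpoint(camera, target): "location" ([column, row] in pixels: a listed point, or the origin of a listed thing).
The state is a dict: "time_s": time; "qpos": joint angles; "qvel": joint speeds; "effort": joint torques, N m; "ee_pos": TCP position; "ee_rot": TCP orientation; "force": force on the tool from outside, world axes, zero at the start; "torque": the same for the moment, N m; "gripper_width": finger opening in mm; "gripper_force": force on a finger pad.
Only numpy, scipy, OpenCV 4.12 (cv2) and the standard library are available. Lean on these libraries where they do the work, as an engineer would, in place of code of your own. Each camera call takes 0.05 s, during which the arm holds its last target. There are 200 camera calls.

## Working session

There is one attempt and no reset: what is moved stays moved. The work goes in short steps, Python scripts to look and compute and a tool call to move; the robot and the scene stay as the last step left them, time stands still between calls to the robot, and variables do not carry over. Pictures are saved under pics/ and viewed, at most 14 in all, crops included, and the job is handed in when it is done.

Besides the shell and the picture viewer there is one more tool, called after "Request:" as name(argument=value, ...) on one line, values as JSON. arm_command: Moves the arm, as the interface text tells. Its arguments: {"type":"object","properties":{"motion":{"type":"array"},"jaw":{"type":"number"},"newtons":{"type":"number"}},"required":["motion"]}

```bash
mkdir -p pics; ls; cat > h.py <<'E'
import numpy as np, cv2
from workcell import env
def ray(cam,px):
    m=env.camera_model(cam)
    K=np.array([[m['fx'],0,m['cx']],[0,m['fy'],m['cy']],[0,0,1.]])
    u=cv2.undistortPoints(np.array(px,float).reshape(-1,1,2),K,np.array([m['k1'],0,0,0.])).reshape(-1,2)
    d=np.c_[u,np.ones(len(u))]@np.array(m['rotation']).T
    return np.array(m['eye'],float),d
def at_z(cam,px,z):
    e,d=ray(cam,px); return e+d*((z-e[2])/d[:,2])[:,None]
E
python3 - <<'E'
from h import *
print(env.state())
for c in('scene','top'):
    p,d=env.grab_frame(c); cv2.imwrite(f'pics/{c}0.png',p); np.save(f'{c}0.npy',d)
    m=env.camera_model(c);print(c,m)
    for n,z in [('white_rack_center',21),('green_rack_center',21),('purple_rack_center',21),('cover_grip',30),('blue_deck',10),('empty_rack_center',21),('jar_center',32)]:
        for r in env.pinpoint(c,n)[:3]: print(n,np.round(r['location']),round(r['score'],2),np.round(at_z(c,[r['location']],z)[0]))
E
```

```text
pics
{'time_s': 0.0, 'qpos': array([ 7.47712588e+01,  1.83512375e+01,  8.97042243e+01,  2.19949282e-05,
        7.20432746e+01, -1.14692971e+00]), 'qvel': array([0.05979833, 0.05511473, 0.02403701, 0.00261513, 0.12034299,
       0.07110568]), 'effort': array([ 2.91235992e-04, -4.12468386e+01, -2.31980610e+01,  7.26551330e-02,
        4.56508552e-02, -1.38732939e-04]), 'ee_pos': array([139.78952394, 557.27381855, 227.139081  ]), 'ee_rot': array([-1.79901284e+02, -1.99724949e-03,  1.65918180e+02]), 'force': array([ 0.28025725, -0.46177504, -0.08323433]), 'torque': array([ 0.01217829, -0.06443108,  0.10419405]), 'gripper_force': 0.0, 'gripper_width': 91.19574324027866}
scene {'fx': 369.63014917526147, 'fy': 369.63014917526147, 'cx': 262.90245045058884, 'cy': 185.37291430833787, 'k1': -0.10789386347911074, 'eye': array([ 974.02005472, -273.58391806, 1058.51339927]), 'rotation': array([-1.48908003e+02,  1.28266731e-01,  5.68388680e+01])}Traceback (most recent call last):
  File "<stdin>", line 7, in <module>
  File "h.py", line 10, in at_z
    e,d=ray(cam,px); return e+d*((z-e[2])/d[:,2])[:,None]
                                          ~^^^^^
IndexError: too many indices for array: array is 1-dimensional, but 2 were indexed
```

```bash
sed -i 's/np.array(m\[.rotation.\]).T/Rotation.from_euler("xyz",m["rotation"],degrees=True).as_matrix().T/; 1a from scipy.spatial.transform import Rotation' h.py
python3 - <<'E'
from h import *
for c in('scene','top'):
    p,d=env.grab_frame(c); cv2.imwrite(f'pics/{c}0.png',p); np.save(f'{c}0.npy',d)
    m=env.camera_model(c);print(c,m)
    for n,z in [('white_rack_center',21),('green_rack_center',21),('purple_rack_center',21),('cover_grip',30),('blue_deck',10),('empty_rack_center',21),('jar_center',32)]:
        for r in env.pinpoint(c,n)[:3]: print(n,np.round(r['location']),round(r['score'],2),np.round(at_z(c,[r['location']],z)[0]))
E
```

```text
scene {'fx': 369.63014917526147, 'fy': 369.63014917526147, 'cx': 262.90245045058884, 'cy': 185.37291430833787, 'k1': -0.10789386347911074, 'eye': array([ 974.02005472, -273.58391806, 1058.51339927]), 'rotation': array([-1.48908003e+02,  1.28266731e-01,  5.68388680e+01])}
white_rack_center [214. 211.] 0.61 [ 444. -116.   21.]
green_rack_center [352. 189.] 0.94 [619. 303.  21.]
green_rack_center [277. 179.] 0.18 [453. 120.  21.]
purple_rack_center [180. 291.] 0.83 [ 612. -322.   21.]
cover_grip [321. 156.] 0.69 [465. 293.  30.]
blue_deck [274. 142.] 0.97 [314. 202.  10.]
blue_deck [330. 110.] 0.88 [305. 466.  10.]
blue_deck [372. 159.] 0.83 [561. 449.  10.]
empty_rack_center [166. 236.] 0.93 [ 439. -280.   21.]
jar_center [278. 177.] 0.68 [455. 124.  32.]
jar_center [349. 192.] 0.26 [627. 283.  32.]
top {'fx': 356.77012214069174, 'fy': 356.77012214069174, 'cx': 251.32450044359888, 'cy': 194.0807750345511, 'k1': -0.08038511555644884, 'eye': array([351.18597822,  55.16144134, 939.47201832]), 'rotation': array([-172.98987565,    2.19500651,  -90.54363893])}
white_rack_center [328. 198.] 0.85 [ 453. -110.   21.]
white_rack_center [404. 134.] 0.18 [ 619. -318.   21.]
green_rack_center [173. 136.] 0.66 [624. 299.  21.]
purple_rack_center [402. 134.] 0.6 [ 620. -313.   21.]
cover_grip [169. 196.] 0.82 [462. 304.  30.]
cover_grip [404. 133.] 0.29 [ 619. -315.   30.]
blue_deck [240. 135.] 0.93 [627. 118.  10.]
blue_deck [211. 252.] 0.89 [317. 196.  10.]
blue_deck [108. 261.] 0.78 [294. 470.  10.]
empty_rack_center [395. 202.] 0.64 [ 439. -282.   21.]
jar_center [240. 198.] 0.61 [454. 119.  32.]
```

View pics/scene0.png

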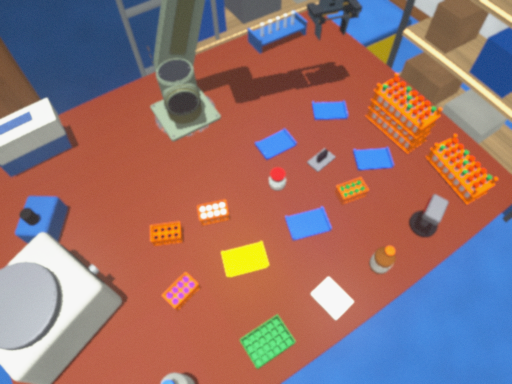

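View pics/top0.png

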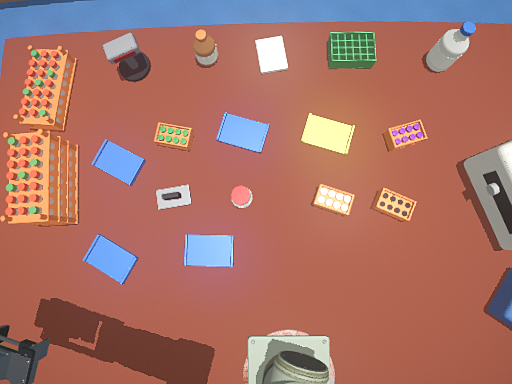

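The scene view shows the white rack (213,211), the purple rack (180,290), the green rack (352,189), the cover (321,158), the jar (278,178) and the empty rack (166,233). The top view shows four blue trays at (242,132), (118,162), (110,259) and (209,250). The one at (242,132) has the lowest y, about 118, so it's the rightmost and the target. Next I'll get the exact poses from depth.

```bash
cat >> h.py <<'E'
def cloud(c,d):
    v,u=np.nonzero(d>0); e,r=ray(c,np.c_[u,v]); return e+r*(d[v,u])[:,None]
def rect(P,xy,zlo,zhi,rad=80):
    q=P[(np.hypot(*(P[:,:2]-xy).T)<rad)&(P[:,2]>zlo)&(P[:,2]<zhi)]
    if len(q)<8: return None
    (x,y),(w,h),a=cv2.minAreaRect(q[:,:2].astype(np.float32))
    if w<h: w,h,a=h,w,a+90
    return [round(float(t),1) for t in (x,y,np.median(q[:,2]),w,h,(a+90)%180-90)]+[len(q)]
E
python3 - <<'E'
from h import *
for c in('scene','top'):
    P=cloud(c,np.load(f'{c}0.npy'))
    f=P[(P[:,2]<30)&(P[:,2]>-30)&(np.hypot(P[:,0]-520,P[:,1])<60)]; print(c,'table z',np.median(f[:,2]),f[:,2].std())
    for n,xy,a,b in [('white',(450,-112),34,52),('green',(622,300),34,52),('purple',(617,-316),34,52),('cover',(463,300),4,16),('grip',(463,300),36,52),('blue',(627,118),6,30),('jar',(455,120),55,75),('empty',(439,-281),34,52)]:
        print(n,rect(P,xy,a,b))
E
```

```text
scene table z -0.733681253262489 2.0305947678307623
white [447.1, -119.4, 39.3, 87.1, 54.9, 70.7, 323]
green [624.8, 295.7, 39.3, 93.9, 55.5, 77.6, 324]
purple [616.0, -318.1, 39.9, 88.5, 53.9, -74.2, 409]
cover [478.7, 296.3, 7.2, 148.5, 110.1, 77.9, 237]
grip [463.4, 298.0, 42.9, 44.4, 14.9, -82.7, 54]
blue [635.7, 111.6, 9.5, 127.5, 82.2, 72.7, 917]
jar [459.1, 114.1, 63.7, 47.2, 45.0, -34.2, 168]
empty [431.7, -274.4, 38.7, 88.8, 53.9, 64.9, 208]
top table z -0.15115577331812347 1.6641760468853695
white [445.2, -120.0, 40.2, 89.2, 53.4, 70.7, 468]
green [623.0, 294.5, 40.2, 89.5, 53.4, 78.2, 496]
purple [615.2, -319.3, 39.9, 91.8, 53.5, -73.0, 502]
cover [454.8, 294.4, 8.1, 133.2, 120.1, 80.5, 539]
grip [461.1, 298.6, 43.3, 45.0, 14.2, -81.4, 96]
blue [633.9, 111.8, 10.2, 126.8, 81.3, 72.3, 1370]
jar [456.3, 114.7, 64.6, 46.1, 45.6, 44.1, 292]
empty [432.1, -276.3, 40.5, 91.7, 53.3, 66.3, 263]
```

```bash
cat >> h.py <<'E'
def plan(*goals):
    """goals: (x,y,z,yaw,rows); prints rows in tool axes from the measured pose"""
    s=env.state(); p=np.array(s['ee_pos']); yaw=s['ee_rot'][2]
    print('at',p.round(1),np.round(s['ee_rot'],2),'w',round(s['gripper_width'],1),'F',np.round(s['force'],1))
    for x,y,z,gy,n in goals:
        dp=(np.array([x,y,z])-p)/n; dy=((gy-yaw+90)%180-90)/n
        for _ in range(n):
            o=Rotation.from_euler('xyz',[180,0,yaw],degrees=True).inv().apply(dp)
            print('{"offset":[%.4f,%.4f,%.4f],"spin":%.4f}'%(*(o/1000),np.radians(-dy))); p=p+dp; yaw+=dy
E
python3 -c "
from h import *
plan((446,-119.7,140,70.7,14))"
```

```text
at [139.9 557.7 228. ] [179.99   0.   165.92] w 91.2 F [-0.3 -0.9  0. ]
{"offset":[-0.0330,-0.0416,0.0063],"spin":-0.1057}
{"offset":[-0.0284,-0.0449,0.0063],"spin":-0.1057}
{"offset":[-0.0235,-0.0476,0.0063],"spin":-0.1057}
{"offset":[-0.0184,-0.0498,0.0063],"spin":-0.1057}
{"offset":[-0.0130,-0.0515,0.0063],"spin":-0.1057}
{"offset":[-0.0075,-0.0526,0.0063],"spin":-0.1057}
{"offset":[-0.0019,-0.0531,0.0063],"spin":-0.1057}
{"offset":[0.0037,-0.0530,0.0063],"spin":-0.1057}
{"offset":[0.0093,-0.0523,0.0063],"spin":-0.1057}
{"offset":[0.0147,-0.0510,0.0063],"spin":-0.1057}
{"offset":[0.0200,-0.0492,0.0063],"spin":-0.1057}
{"offset":[0.0251,-0.0468,0.0063],"spin":-0.1057}
{"offset":[0.0299,-0.0439,0.0063],"spin":-0.1057}
{"offset":[0.0344,-0.0405,0.0063],"spin":-0.1057}
```

```bash
sed -i 's/((gy-yaw+90)%180-90)/((gy-yaw+180)%360-180)/' h.py
python3 -c "
from h import *
plan((446,-119.7,140,70.7,14))"
```

```text
at [139.9 557.7 228. ] [179.99   0.   165.92] w 91.2 F [-0.3 -0.9  0. ]
{"offset":[-0.0330,-0.0416,0.0063],"spin":0.1187}
{"offset":[-0.0377,-0.0374,0.0063],"spin":0.1187}
{"offset":[-0.0418,-0.0327,0.0063],"spin":0.1187}
{"offset":[-0.0454,-0.0275,0.0063],"spin":0.1187}
{"offset":[-0.0484,-0.0219,0.0063],"spin":0.1187}
{"offset":[-0.0506,-0.0161,0.0063],"spin":0.1187}
{"offset":[-0.0522,-0.0099,0.0063],"spin":0.1187}
{"offset":[-0.0530,-0.0037,0.0063],"spin":0.1187}
{"offset":[-0.0530,0.0026,0.0063],"spin":0.1187}
{"offset":[-0.0524,0.0089,0.0063],"spin":0.1187}
{"offset":[-0.0509,0.0150,0.0063],"spin":0.1187}
{"offset":[-0.0488,0.0209,0.0063],"spin":0.1187}
{"offset":[-0.0460,0.0266,0.0063],"spin":0.1187}
{"offset":[-0.0425,0.0318,0.0063],"spin":0.1187}
```

Request:
arm_command(motion=[{"offset":[-0.033,-0.042,0.006],"spin":0.119},{"offset":[-0.038,-0.037,0.006],"spin":0.119},{"offset":[-0.042,-0.033,0.006],"spin":0.119},{"offset":[-0.045,-0.028,0.006],"spin":0.119},{"offset":[-0.048,-0.022,0.006],"spin":0.119}], jaw=0.09, newtons=20)

```text
time_s: 1.52
ee_pos: [249.0, 313.8, 198.0]
ee_rot: [179.9, 0.0, 131.6]
force: [0.9, -0.1, 0.1]
gripper_width: 90.0
gripper_force: 0.0
```

Request:
arm_command(motion=[{"offset":[-0.051,-0.016,0.006],"spin":0.119},{"offset":[-0.052,-0.01,0.006],"spin":0.119},{"offset":[-0.053,-0.004,0.006],"spin":0.119},{"offset":[-0.053,0.003,0.006],"spin":0.119},{"offset":[-0.052,0.009,0.006],"spin":0.119}])

```text
time_s: 2.15
ee_pos: [358.4, 71.8, 168.2]
ee_rot: [179.9, -0.0, 97.5]
force: [0.8, 0.1, -0.2]
gripper_width: 90.1
gripper_force: 0.0
```

Request:
arm_command(motion=[{"offset":[-0.051,0.015,0.006],"spin":0.119},{"offset":[-0.049,0.021,0.006],"spin":0.119},{"offset":[-0.046,0.027,0.006],"spin":0.119},{"offset":[-0.042,0.032,0.006],"spin":0.119},{"offset":[0,0,0],"spin":0}])

```text
time_s: 2.78
ee_pos: [446.6, -123.1, 143.6]
ee_rot: [180.0, 0.0, 70.2]
force: [-0.2, 0.7, -0.4]
gripper_width: 90.1
gripper_force: 0.0
```

```bash
python3 -c "
from h import *
plan((446,-119.7,50,70.7,2),(446,-119.7,25,70.7,1))"
```

```text
at [ 446.6 -123.1  143.6] [1.7995e+02 1.0000e-02 7.0220e+01] w 90.1 F [-0.2  0.7 -0.4]
{"offset":[0.0015,-0.0008,0.0468],"spin":-0.0042}
{"offset":[0.0015,-0.0008,0.0468],"spin":-0.0042}
{"offset":[0.0000,-0.0000,0.0250],"spin":-0.0000}
```

Request:
arm_command(motion=[{"offset":[0.0015,-0.001,0.047],"spin":-0.004},{"offset":[0.0015,-0.001,0.047],"spin":-0.004},{"offset":[0,0,0.025],"spin":0},{"offset":[0,0,0],"spin":0}])

```text
time_s: 3.28
ee_pos: [442.6, -115.5, 23.8]
ee_rot: [-179.7, -0.0, 71.0]
force: [0.6, -0.0, -0.2]
gripper_width: 90.1
gripper_force: 0.0
```

Request:
arm_command(motion=[{"offset":[0,0,0],"spin":0},{"offset":[0,0,0],"spin":0},{"offset":[0,0,0],"spin":0},{"offset":[0,0,0],"spin":0}], jaw=0.03, newtons=20)

```text
time_s: 3.78
ee_pos: [444.9, -117.0, 25.5]
ee_rot: [179.9, -0.0, 70.9]
force: [0.3, -0.5, -0.1]
gripper_width: 53.0
gripper_force: 0.5
```

```bash
python3 -c "
from h import *
p=env.state()['ee_pos']
plan((p[0],p[1],125,70.7,3),(634.8,111.7,125,72.5,7))"
```

```text
at [ 444.9 -117.    25.5] [ 1.799e+02 -1.000e-02  7.092e+01] w 53.0 F [ 0.3 -0.5 -0.1]
{"offset":[0.0000,0.0000,-0.0332],"spin":0.0013}
{"offset":[0.0000,0.0000,-0.0332],"spin":0.0013}
{"offset":[0.0000,0.0000,-0.0332],"spin":0.0013}
{"offset":[0.0398,0.0148,0.0000],"spin":-0.0045}
{"offset":[0.0397,0.0150,0.0000],"spin":-0.0045}
{"offset":[0.0397,0.0152,0.0000],"spin":-0.0045}
{"offset":[0.0396,0.0153,0.0000],"spin":-0.0045}
{"offset":[0.0395,0.0155,0.0000],"spin":-0.0045}
{"offset":[0.0395,0.0157,0.0000],"spin":-0.0045}
{"offset":[0.0394,0.0159,0.0000],"spin":-0.0045}
```

Request:
arm_command(motion=[{"offset":[0,0,0],"spin":0},{"offset":[0,0,0],"spin":0},{"offset":[0,0,0],"spin":0}])

```text
time_s: 4.15
ee_pos: [445.0, -117.1, 25.5]
ee_rot: [179.9, -0.0, 70.9]
force: [-0.2, 0.2, 5.6]
gripper_width: 52.1
gripper_force: 20.0
```

Request:
arm_command(motion=[{"offset":[0,0,-0.02],"spin":0},{"offset":[0,0,-0.04],"spin":0},{"offset":[0,0,-0.04],"spin":0},{"offset":[0.03,0.01,0],"spin":0},{"offset":[0.04,0.015,0],"spin":-0.005}])

```text
time_s: 4.78
ee_pos: [490.6, -58.7, 125.2]
ee_rot: [-180.0, 0.0, 71.1]
force: [0.5, -0.7, -1.5]
gripper_width: 52.0
gripper_force: 20.0
```

```bash
python3 -c "
from h import *
plan((635.5,113.8,125,72.5,5))"
```

```text
at [490.6 -58.7 125.2] [-1.7999e+02  1.0000e-02  7.1110e+01] w 52.0 F [ 0.5 -0.7 -1.5]
{"offset":[0.0420,0.0162,0.0000],"spin":-0.0049}
{"offset":[0.0419,0.0164,0.0000],"spin":-0.0049}
{"offset":[0.0419,0.0166,0.0000],"spin":-0.0049}
{"offset":[0.0418,0.0169,0.0000],"spin":-0.0049}
{"offset":[0.0417,0.0171,0.0000],"spin":-0.0049}
```

Request:
arm_command(motion=[{"offset":[0.042,0.016,0],"spin":-0.005},{"offset":[0.042,0.016,0],"spin":-0.005},{"offset":[0.042,0.016,0],"spin":-0.005},{"offset":[0.042,0.016,0],"spin":-0.005},{"offset":[0.03,0.012,0],"spin":-0.005}])

```text
time_s: 5.4
ee_pos: [625.4, 106.9, 123.9]
ee_rot: [-179.9, 0.0, 72.7]
force: [0.2, -0.3, -1.7]
gripper_width: 51.9
gripper_force: 20.0
```

Request:
arm_command(motion=[{"offset":[0,0,0],"spin":0},{"offset":[0,0,0],"spin":0},{"offset":[0,0,0],"spin":0}])

```text
time_s: 5.78
ee_pos: [624.2, 104.4, 124.7]
ee_rot: [-179.9, 0.0, 72.6]
force: [0.1, -0.1, -0.9]
gripper_width: 51.6
gripper_force: 20.0
```

```bash
python3 - <<'E'
from h import *
plan((635.5,113.8,60,72.5,2),(635.5,113.8,37,72.5,2))
c='top'; p,d=env.grab_frame(c); cv2.imwrite('pics/top1.png',p)
P=cloud(c,d)
z=env.state()['ee_pos'][2]+16.5
print(rect(P,env.state()['ee_pos'][:2],z-8,z+6))
E
```

```text
at [624.2 104.4 124.7] [-1.7994e+02  4.0000e-02  7.2590e+01] w 51.6 F [ 0.1 -0.1 -0.9]
{"offset":[0.0062,0.0040,0.0324],"spin":0.0007}
{"offset":[0.0062,0.0040,0.0324],"spin":0.0007}
{"offset":[0.0000,-0.0000,0.0115],"spin":-0.0000}
{"offset":[0.0000,-0.0000,0.0115],"spin":-0.0000}
None
```

Request:
arm_command(motion=[{"offset":[0.006,0.004,0.032],"spin":0},{"offset":[0.006,0.004,0.032],"spin":0},{"offset":[0,0,0.018],"spin":0},{"offset":[0,0,0],"spin":0},{"offset":[0,0,0],"spin":0}])

```text
time_s: 6.45
ee_pos: [637.0, 114.2, 44.2]
ee_rot: [179.9, -0.1, 72.6]
force: [-0.5, 0.1, -0.8]
gripper_width: 51.9
gripper_force: 20.0
```

```bash
python3 - <<'E'
from h import *
plan((635.5,113.8,35.5,72.5,3))
E
```

```text
at [637.  114.2  44.2] [ 1.7989e+02 -6.0000e-02  7.2620e+01] w 51.9 F [-0.5  0.1 -0.8]
{"offset":[-0.0003,-0.0004,0.0029],"spin":0.0007}
{"offset":[-0.0003,-0.0004,0.0029],"spin":0.0007}
{"offset":[-0.0003,-0.0004,0.0029],"spin":0.0007}
```

Request:
arm_command(motion=[{"offset":[0,-0.001,0.003],"spin":0},{"offset":[0,0,0.003],"spin":0},{"offset":[0,0,0.002],"spin":0},{"offset":[0,0,0],"spin":0}])

```text
time_s: 6.95
ee_pos: [635.4, 114.8, 35.5]
ee_rot: [180.0, -0.0, 72.6]
force: [-0.8, -0.5, 2.4]
gripper_width: 52.2
gripper_force: 20.0
```

Contact: the vertical force is up about 3 N. Releasing.

Request:
arm_command(motion=[{"offset":[0,0,0],"spin":0},{"offset":[0,0,0],"spin":0},{"offset":[0,0,0],"spin":0},{"offset":[0,0,-0.03],"spin":0},{"offset":[0,0,-0.05],"spin":0}], jaw=0.09)

```text
time_s: 7.58
ee_pos: [634.0, 114.5, 113.7]
ee_rot: [-179.7, 0.1, 72.6]
force: [0.8, 0.7, -0.3]
gripper_width: 89.9
gripper_force: 0.0
```

```bash
python3 - <<'E'
from h import *
plan((624,295,125,78,5))
E
```

```text
at [634.  114.5 113.7] [-1.7974e+02  1.2000e-01  7.2640e+01] w 89.9 F [ 0.8  0.7 -0.3]
{"offset":[0.0339,-0.0127,-0.0023],"spin":-0.0187}
{"offset":[0.0341,-0.0120,-0.0023],"spin":-0.0187}
{"offset":[0.0343,-0.0114,-0.0023],"spin":-0.0187}
{"offset":[0.0345,-0.0108,-0.0023],"spin":-0.0187}
{"offset":[0.0347,-0.0101,-0.0023],"spin":-0.0187}
```

Request:
arm_command(motion=[{"offset":[0.034,-0.013,-0.002],"spin":-0.019},{"offset":[0.034,-0.012,-0.002],"spin":-0.019},{"offset":[0.034,-0.011,-0.002],"spin":-0.019},{"offset":[0.034,-0.011,-0.002],"spin":-0.019},{"offset":[0.034,-0.01,-0.002],"spin":-0.019}])

```text
time_s: 8.2
ee_pos: [624.7, 294.9, 124.9]
ee_rot: [-180.0, -0.0, 78.1]
force: [0.8, -0.2, 0.4]
gripper_width: 90.1
gripper_force: 0.0
```

Request:
arm_command(motion=[{"offset":[0,0,0],"spin":0},{"offset":[0,0,0],"spin":0}])

```text
time_s: 8.45
ee_pos: [624.7, 293.2, 124.7]
ee_rot: [-180.0, 0.0, 78.1]
force: [-0.6, 0.0, -0.5]
gripper_width: 89.9
gripper_force: 0.0
```

```bash
python3 - <<'E'
from h import *
plan((624,295,50,78,2),(624,295,25,78,1))
c='top'; p,d=env.grab_frame(c); cv2.imwrite('pics/top2.png',p)
for c in ('top','scene'):
    p,d=env.grab_frame(c); P=cloud(c,d)
    print(c,rect(P,(635,112),42,60,75),rect(P,(635,112),6,30))
E
```

```text
at [624.7 293.2 124.7] [-1.7998e+02  5.0000e-02  7.8090e+01] w 89.9 F [-0.6  0.  -0.5]
{"offset":[0.0008,-0.0005,0.0373],"spin":0.0008}
{"offset":[0.0008,-0.0005,0.0373],"spin":0.0008}
{"offset":[0.0000,-0.0000,0.0250],"spin":-0.0000}
top [634.3, 112.0, 49.6, 90.5, 53.8, 72.5, 574] [634.2, 111.8, 11.3, 127.1, 81.6, 72.1, 621]
scene [635.4, 111.6, 48.8, 91.3, 55.3, 72.0, 431] [636.4, 111.3, 11.7, 127.7, 81.0, 71.9, 461]
```

View pics/top2.png

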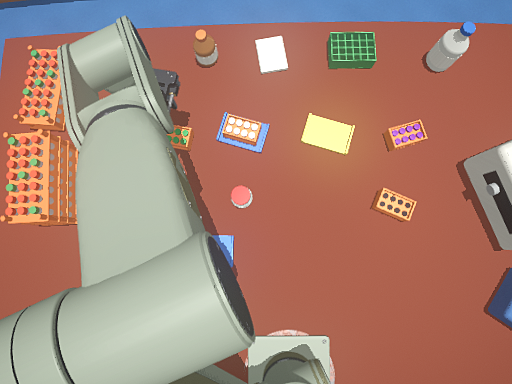

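The top view shows the white rack centred on the blue tray at (242,130), and the depth agrees to within 1 mm. Green rack next.

Request:
arm_command(motion=[{"offset":[0.001,-0.001,0.037],"spin":0},{"offset":[0.001,0,0.037],"spin":0},{"offset":[0,0,0.025],"spin":0},{"offset":[0,0,0],"spin":0},{"offset":[0,0,0],"spin":0}])

```text
time_s: 9.22
ee_pos: [625.3, 295.8, 27.2]
ee_rot: [179.9, -0.1, 78.0]
force: [0.5, -0.4, 0.2]
gripper_width: 89.8
gripper_force: 0.0
```

Request:
arm_command(motion=[{"offset":[0,0,0],"spin":0},{"offset":[0,0,0],"spin":0},{"offset":[0,0,0],"spin":0},{"offset":[0,0,0],"spin":0},{"offset":[0,0,0],"spin":0}], jaw=0.03)

```text
time_s: 9.85
ee_pos: [624.3, 296.0, 26.1]
ee_rot: [-180.0, -0.0, 78.1]
force: [-0.7, -0.8, 1.7]
gripper_width: 52.0
gripper_force: 20.0
```

Request:
arm_command(motion=[{"offset":[0,0,0],"spin":0},{"offset":[0,0,0],"spin":0}])

```text
time_s: 10.1
ee_pos: [624.2, 296.0, 26.1]
ee_rot: [-180.0, -0.0, 78.1]
force: [-1.3, 0.4, 2.6]
gripper_width: 52.1
gripper_force: 20.0
```

Request:
arm_command(motion=[{"offset":[0,0,-0.02],"spin":0},{"offset":[0,0,-0.04],"spin":0},{"offset":[0,0,-0.04],"spin":0},{"offset":[0,0,-0.025],"spin":0},{"offset":[0,0,0],"spin":0}])

```text
time_s: 10.72
ee_pos: [625.4, 296.3, 152.7]
ee_rot: [179.8, -0.1, 78.1]
force: [0.5, 0.2, -2.2]
gripper_width: 52.2
gripper_force: 20.0
```

```bash
python3 - <<'E'
from h import *
plan((634.8,111.8,145,72.3,5))
E
```

```text
at [625.4 296.3 152.7] [ 1.798e+02 -1.400e-01  7.808e+01] w 52.2 F [ 0.5  0.2 -2.2]
{"offset":[-0.0357,0.0095,0.0015],"spin":0.0202}
{"offset":[-0.0355,0.0102,0.0015],"spin":0.0202}
{"offset":[-0.0353,0.0109,0.0015],"spin":0.0202}
{"offset":[-0.0351,0.0116,0.0015],"spin":0.0202}
{"offset":[-0.0348,0.0123,0.0015],"spin":0.0202}
```

Request:
arm_command(motion=[{"offset":[-0.036,0.01,0.002],"spin":0.02},{"offset":[-0.036,0.01,0.002],"spin":0.02},{"offset":[-0.035,0.011,0.002],"spin":0.02},{"offset":[-0.035,0.011,0.002],"spin":0.02},{"offset":[-0.035,0.012,0.002],"spin":0.02}])

```text
time_s: 11.35
ee_pos: [632.1, 109.6, 138.4]
ee_rot: [-179.8, 0.1, 72.3]
force: [0.5, -0.0, -1.4]
gripper_width: 52.0
gripper_force: 20.0
```

Request:
arm_command(motion=[{"offset":[0,0,0.01],"spin":0},{"offset":[0,0,0.01],"spin":0},{"offset":[0,0,0],"spin":0},{"offset":[0,0,0],"spin":0}])

```text
time_s: 11.85
ee_pos: [633.2, 112.0, 120.7]
ee_rot: [-180.0, -0.0, 72.4]
force: [-0.2, -0.9, -1.6]
gripper_width: 51.6
gripper_force: 20.0
```

```bash
python3 - <<'E'
from h import *
plan((635,112.6,86,72.3,2),(635,112.6,78,72.3,3))
E
```

```text
at [633.2 112.  120.7] [-1.7999e+02 -1.0000e-02  7.2430e+01] w 51.6 F [-0.2 -0.9 -1.6]
{"offset":[0.0006,0.0008,0.0173],"spin":0.0011}
{"offset":[0.0006,0.0008,0.0173],"spin":0.0011}
{"offset":[0.0000,-0.0000,0.0027],"spin":-0.0000}
{"offset":[0.0000,-0.0000,0.0027],"spin":-0.0000}
{"offset":[0.0000,-0.0000,0.0027],"spin":-0.0000}
```

Request:
arm_command(motion=[{"offset":[0.001,0.001,0.017],"spin":0.001},{"offset":[0,0.001,0.017],"spin":0.001},{"offset":[0,0,0],"spin":0},{"offset":[0,0,0],"spin":0}])

```text
time_s: 12.35
ee_pos: [635.6, 111.4, 86.8]
ee_rot: [-180.0, -0.0, 72.2]
force: [0.4, 0.4, -1.7]
gripper_width: 51.7
gripper_force: 20.0
```

```bash
python3 - <<'E'
from h import *
plan((635,112.6,78,72.3,3))
E
```

```text
at [635.6 111.4  86.8] [-179.99   -0.     72.23] w 51.7 F [ 0.4  0.4 -1.7]
{"offset":[0.0003,-0.0003,0.0029],"spin":-0.0004}
{"offset":[0.0003,-0.0003,0.0029],"spin":-0.0004}
{"offset":[0.0003,-0.0003,0.0029],"spin":-0.0004}
```

Request:
arm_command(motion=[{"offset":[0.001,-0.001,0.003],"spin":0},{"offset":[0,0,0.003],"spin":0},{"offset":[0,0,0.002],"spin":0},{"offset":[0,0,0],"spin":0},{"offset":[0,0,0],"spin":0}])

```text
time_s: 12.98
ee_pos: [634.9, 112.7, 79.0]
ee_rot: [180.0, -0.0, 72.2]
force: [0.3, 0.1, -1.1]
gripper_width: 52.3
gripper_force: 20.0
```

Request:
arm_command(motion=[{"offset":[0,0,0.001],"spin":0},{"offset":[0,0,0],"spin":0},{"offset":[0,0,0],"spin":0}])

```text
time_s: 13.35
ee_pos: [635.0, 112.7, 78.2]
ee_rot: [180.0, -0.0, 72.2]
force: [0.4, 0.0, -0.6]
gripper_width: 52.3
gripper_force: 20.0
```

Request:
arm_command(motion=[{"offset":[0,0,0],"spin":0},{"offset":[0,0,0],"spin":0},{"offset":[0,0,0],"spin":0},{"offset":[0,0,-0.03],"spin":0},{"offset":[0,0,-0.05],"spin":0}], jaw=0.09)

```text
time_s: 13.98
ee_pos: [633.5, 112.4, 156.8]
ee_rot: [-179.7, 0.1, 72.2]
force: [1.0, 0.2, 0.4]
gripper_width: 90.0
gripper_force: 0.0
```

```bash
python3 - <<'E'
from h import *
plan((615.5,-318.7,140,106.5,10))
E
```

```text
at [633.5 112.4 156.8] [-1.7975e+02  1.2000e-01  7.2240e+01] w 90.0 F [1.  0.2 0.4]
{"offset":[-0.0416,0.0114,0.0017],"spin":-0.0598}
{"offset":[-0.0422,0.0089,0.0017],"spin":-0.0598}
{"offset":[-0.0427,0.0064,0.0017],"spin":-0.0598}
{"offset":[-0.0430,0.0038,0.0017],"spin":-0.0598}
{"offset":[-0.0431,0.0013,0.0017],"spin":-0.0598}
{"offset":[-0.0431,-0.0013,0.0017],"spin":-0.0598}
{"offset":[-0.0430,-0.0039,0.0017],"spin":-0.0598}
{"offset":[-0.0427,-0.0065,0.0017],"spin":-0.0598}
{"offset":[-0.0422,-0.0090,0.0017],"spin":-0.0598}
{"offset":[-0.0416,-0.0115,0.0017],"spin":-0.0598}
```

Request:
arm_command(motion=[{"offset":[-0.042,0.011,0.002],"spin":-0.06},{"offset":[-0.042,0.009,0.002],"spin":-0.06},{"offset":[-0.043,0.006,0.002],"spin":-0.06},{"offset":[-0.043,0.004,0.002],"spin":-0.06},{"offset":[-0.043,0.001,0.002],"spin":-0.06}])

```text
time_s: 14.6
ee_pos: [624.8, -104.5, 148.0]
ee_rot: [180.0, -0.0, 89.5]
force: [-0.2, 0.4, -0.3]
gripper_width: 89.9
gripper_force: 0.0
```

Request:
arm_command(motion=[{"offset":[-0.043,-0.001,0.002],"spin":-0.06},{"offset":[-0.043,-0.004,0.002],"spin":-0.06},{"offset":[-0.043,-0.006,0.002],"spin":-0.06},{"offset":[-0.042,-0.009,0.002],"spin":-0.06},{"offset":[-0.042,-0.012,0.002],"spin":-0.06}])

```text
time_s: 15.22
ee_pos: [616.5, -320.6, 137.9]
ee_rot: [180.0, 0.0, 106.7]
force: [0.1, 0.6, 0.5]
gripper_width: 89.7
gripper_force: 0.0
```

Request:
arm_command(motion=[{"offset":[0,0,0],"spin":0},{"offset":[0,0,0],"spin":0},{"offset":[0,0,0],"spin":0}])

```text
time_s: 15.6
ee_pos: [616.8, -317.9, 138.0]
ee_rot: [180.0, -0.0, 106.7]
force: [0.1, -0.4, -0.5]
gripper_width: 90.0
gripper_force: 0.0
```

```bash
python3 - <<'E'
from h import *
plan((615.5,-318.7,60,106.5,2),(615.5,-318.7,25,106.5,1))
for c in ('top','scene'):
    p,d=env.grab_frame(c); cv2.imwrite(f'pics/{c}3.png',p); P=cloud(c,d)
    print(c,rect(P,(635,112),86,106,75))
E
```

```text
at [ 616.8 -317.9  138. ] [ 1.7999e+02 -3.0000e-02  1.0668e+02] w 90.0 F [ 0.1 -0.4 -0.5]
{"offset":[-0.0002,-0.0007,0.0390],"spin":0.0016}
{"offset":[-0.0002,-0.0007,0.0390],"spin":0.0016}
{"offset":[-0.0000,-0.0000,0.0350],"spin":-0.0000}
top [634.4, 111.5, 92.1, 91.3, 53.7, 72.2, 542]
scene [634.6, 111.1, 91.4, 91.2, 54.7, 71.5, 385]
```

View pics/top3.png

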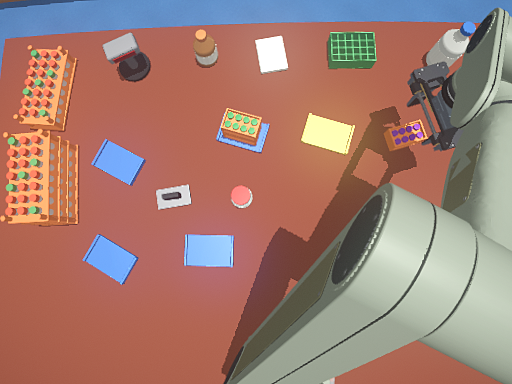

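The top view shows the green rack squarely on the white one at (241,124), and the gripper hovering beside the purple rack at (407,135). Its offset in the picture comes from its height.

Request:
arm_command(motion=[{"offset":[0,-0.001,0.039],"spin":0.001},{"offset":[0,-0.001,0.039],"spin":0.001},{"offset":[0,0,0.035],"spin":0},{"offset":[0,0,0],"spin":0},{"offset":[0,0,0],"spin":0}])

```text
time_s: 16.32
ee_pos: [615.8, -319.8, 26.5]
ee_rot: [179.9, 0.1, 106.5]
force: [0.5, -0.3, 0.8]
gripper_width: 90.1
gripper_force: 0.0
```

Request:
arm_command(motion=[{"offset":[0,0,0],"spin":0},{"offset":[0,0,0],"spin":0},{"offset":[0,0,0],"spin":0},{"offset":[0,0,0],"spin":0},{"offset":[0,0,0],"spin":0}], jaw=0.03)

```text
time_s: 16.95
ee_pos: [614.8, -319.8, 25.2]
ee_rot: [180.0, 0.0, 106.5]
force: [-0.7, 0.4, 0.8]
gripper_width: 51.9
gripper_force: 19.9
```

Request:
arm_command(motion=[{"offset":[0,0,0],"spin":0},{"offset":[0,0,0],"spin":0}])

```text
time_s: 17.2
ee_pos: [614.8, -319.8, 25.2]
ee_rot: [180.0, 0.0, 106.5]
force: [-0.3, -0.0, 3.5]
gripper_width: 51.7
gripper_force: 19.9
```

Request:
arm_command(motion=[{"offset":[0,0,-0.02],"spin":0},{"offset":[0,0,-0.04],"spin":0},{"offset":[0,0,-0.05],"spin":0},{"offset":[0,0,-0.05],"spin":0},{"offset":[0,0,0],"spin":0}])

```text
time_s: 17.82
ee_pos: [616.6, -320.9, 189.7]
ee_rot: [179.6, 0.4, 106.5]
force: [-0.3, 0.4, -1.3]
gripper_width: 51.7
gripper_force: 19.9
```

```bash
python3 - <<'E'
from h import *
plan((634.5,111.5,180,72.0,10))
E
```

```text
at [ 616.6 -320.9  189.7] [179.63   0.38 106.5 ] w 51.7 F [-0.3  0.4 -1.3]
{"offset":[0.0410,0.0140,0.0010],"spin":0.0602}
{"offset":[0.0417,0.0115,0.0010],"spin":0.0602}
{"offset":[0.0423,0.0090,0.0010],"spin":0.0602}
{"offset":[0.0428,0.0064,0.0010],"spin":0.0602}
{"offset":[0.0431,0.0038,0.0010],"spin":0.0602}
{"offset":[0.0433,0.0012,0.0010],"spin":0.0602}
{"offset":[0.0433,-0.0014,0.0010],"spin":0.0602}
{"offset":[0.0431,-0.0040,0.0010],"spin":0.0602}
{"offset":[0.0428,-0.0066,0.0010],"spin":0.0602}
{"offset":[0.0423,-0.0091,0.0010],"spin":0.0602}
```

Request:
arm_command(motion=[{"offset":[0.041,0.014,0.001],"spin":0.06},{"offset":[0.042,0.012,0.001],"spin":0.06},{"offset":[0.042,0.009,0.001],"spin":0.06},{"offset":[0.043,0.006,0.001],"spin":0.06},{"offset":[0.043,0.004,0.001],"spin":0.06}])

```text
time_s: 18.45
ee_pos: [622.5, -101.9, 177.7]
ee_rot: [-179.8, -0.0, 89.2]
force: [-0.1, 0.4, -1.1]
gripper_width: 52.1
gripper_force: 19.9
```

Request:
arm_command(motion=[{"offset":[0.043,0.001,0.001],"spin":0.06},{"offset":[0.043,-0.001,0.001],"spin":0.06},{"offset":[0.043,-0.004,0.001],"spin":0.06},{"offset":[0.043,-0.007,0.001],"spin":0.06},{"offset":[0.042,-0.009,0.001],"spin":0.06}])

```text
time_s: 19.08
ee_pos: [631.0, 113.4, 172.7]
ee_rot: [-179.8, 0.1, 72.0]
force: [0.2, 0.9, -1.8]
gripper_width: 51.9
gripper_force: 19.9
```

Request:
arm_command(motion=[{"offset":[0,0,0.01],"spin":0},{"offset":[0,0,0.01],"spin":0},{"offset":[0,0,0],"spin":0},{"offset":[0,0,0],"spin":0}])

```text
time_s: 19.58
ee_pos: [632.2, 111.1, 154.8]
ee_rot: [-180.0, 0.0, 72.0]
force: [0.5, 0.3, -1.6]
gripper_width: 52.4
gripper_force: 19.9
```

```bash
python3 - <<'E'
from h import *
plan((634.2,110.6,127,72.0,2))
E
```

```text
at [632.2 111.1 154.8] [-1.7999e+02  1.0000e-02  7.2050e+01] w 52.4 F [ 0.5  0.3 -1.6]
{"offset":[0.0001,0.0010,0.0139],"spin":0.0004}
{"offset":[0.0001,0.0010,0.0139],"spin":0.0004}
```

Request:
arm_command(motion=[{"offset":[0,0.001,0.014],"spin":0},{"offset":[0,0.001,0.013],"spin":0},{"offset":[0,0,0],"spin":0},{"offset":[0,0,0],"spin":0},{"offset":[0,0,0],"spin":0}])

```text
time_s: 20.2
ee_pos: [634.4, 111.7, 128.4]
ee_rot: [180.0, -0.0, 72.1]
force: [0.5, 0.6, -1.0]
gripper_width: 51.9
gripper_force: 19.9
```

```bash
python3 - <<'E'
from h import *
plan((634.2,110.6,119,72.0,3))
E
```

```text
at [634.4 111.7 128.4] [ 1.7995e+02 -3.0000e-02  7.2130e+01] w 51.9 F [ 0.5  0.6 -1. ]
{"offset":[-0.0004,0.0001,0.0031],"spin":0.0007}
{"offset":[-0.0004,0.0001,0.0031],"spin":0.0007}
{"offset":[-0.0004,0.0001,0.0031],"spin":0.0007}
```

Request:
arm_command(motion=[{"offset":[-0.001,0,0.003],"spin":0},{"offset":[0,0,0.003],"spin":0},{"offset":[0,0,0.003],"spin":0},{"offset":[0,0,0],"spin":0},{"offset":[0,0,0],"spin":0}])

```text
time_s: 20.82
ee_pos: [633.8, 110.6, 119.1]
ee_rot: [180.0, -0.0, 72.1]
force: [-1.2, -0.5, 0.4]
gripper_width: 52.1
gripper_force: 19.9
```

Request:
arm_command(motion=[{"offset":[0,0,0],"spin":0},{"offset":[0,0,0],"spin":0},{"offset":[0,0,0],"spin":0},{"offset":[0,0,-0.03],"spin":0},{"offset":[0,0,-0.05],"spin":0}], jaw=0.09)

```text
time_s: 21.45
ee_pos: [632.6, 110.4, 197.8]
ee_rot: [-179.7, 0.1, 72.1]
force: [0.9, 0.7, 0.5]
gripper_width: 90.1
gripper_force: 0.0
```

```bash
python3 - <<'E'
from h import *
plan((462.2,298.3,150,98,7))
E
```

```text
at [632.6 110.4 197.8] [-1.7975e+02  1.2000e-01  7.2120e+01] w 90.1 F [0.9 0.7 0.5]
{"offset":[0.0181,-0.0314,0.0068],"spin":-0.0645}
{"offset":[0.0201,-0.0302,0.0068],"spin":-0.0645}
{"offset":[0.0220,-0.0288,0.0068],"spin":-0.0645}
{"offset":[0.0238,-0.0273,0.0068],"spin":-0.0645}
{"offset":[0.0255,-0.0258,0.0068],"spin":-0.0645}
{"offset":[0.0271,-0.0241,0.0068],"spin":-0.0645}
{"offset":[0.0286,-0.0223,0.0068],"spin":-0.0645}
```

Request:
arm_command(motion=[{"offset":[0.018,-0.031,0],"spin":-0.064},{"offset":[0.02,-0.03,0],"spin":-0.064},{"offset":[0.022,-0.029,0.01],"spin":-0.064},{"offset":[0.024,-0.027,0.01],"spin":-0.064},{"offset":[0.026,-0.026,0.01],"spin":-0.064}])

```text
time_s: 22.08
ee_pos: [511.9, 246.2, 168.8]
ee_rot: [180.0, -0.0, 90.6]
force: [-0.2, 0.1, -0.7]
gripper_width: 90.0
gripper_force: 0.0
```

Request:
arm_command(motion=[{"offset":[0.027,-0.024,0.01],"spin":-0.064},{"offset":[0.029,-0.022,0.01],"spin":-0.066},{"offset":[0,0,0.03],"spin":0},{"offset":[0,0,0],"spin":0},{"offset":[0,0,0],"spin":0}], jaw=0.05)

```text
time_s: 22.7
ee_pos: [465.2, 299.7, 119.8]
ee_rot: [179.9, -0.0, 97.9]
force: [0.2, -0.1, 0.4]
gripper_width: 50.1
gripper_force: 0.0
```

```bash
python3 - <<'E'
from h import *
plan((462.2,298.3,60,98,2),(462.2,298.3,27,98,1))
for c in ('top','scene'):
    p,d=env.grab_frame(c); cv2.imwrite(f'pics/{c}4.png',p); P=cloud(c,d)
    print(c,rect(P,(635,112),128,148,75),rect(P,(462.2,298.3),36,50,40))
E
```

```text
at [465.2 299.7 119.8] [ 1.7993e+02 -3.0000e-02  9.7880e+01] w 50.1 F [ 0.2 -0.1  0.4]
{"offset":[-0.0005,-0.0016,0.0299],"spin":-0.0010}
{"offset":[-0.0005,-0.0016,0.0299],"spin":-0.0010}
{"offset":[-0.0000,0.0000,0.0330],"spin":-0.0000}
top [634.0, 110.8, 134.1, 90.6, 54.0, 71.8, 613] [461.5, 299.0, 43.0, 44.8, 13.9, -83.6, 63]
scene [633.5, 111.4, 133.4, 91.2, 55.5, 71.7, 426] [462.7, 298.3, 42.7, 45.8, 13.8, -81.9, 53]
```

View pics/scene4.png

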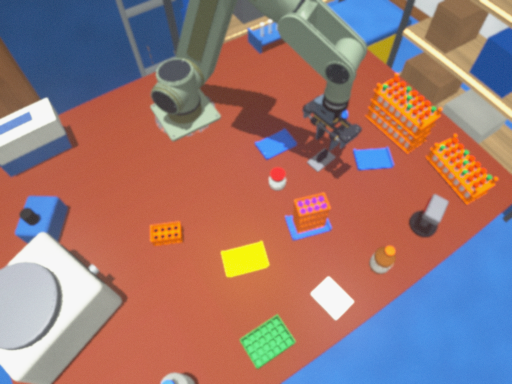

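The scene view shows the three racks stacked at (310,210), with the jar (278,178) and the empty rack (166,233) untouched. The gripper is over the cover at (321,160).

Request:
arm_command(motion=[{"offset":[-0.001,-0.002,0.03],"spin":0},{"offset":[0,-0.001,0.03],"spin":0},{"offset":[0,0,0.022],"spin":0},{"offset":[0,0,0.01],"spin":0},{"offset":[0,0,0],"spin":0}])

```text
time_s: 23.42
ee_pos: [461.9, 298.1, 27.2]
ee_rot: [180.0, -0.0, 97.9]
force: [0.0, 0.1, -0.5]
gripper_width: 49.7
gripper_force: 0.0
```

Request:
arm_command(motion=[{"offset":[0,0,0],"spin":0},{"offset":[0,0,0],"spin":0},{"offset":[0,0,0],"spin":0},{"offset":[0,0,0],"spin":0},{"offset":[0,0,0],"spin":0}], jaw=0.005)

```text
time_s: 24.05
ee_pos: [461.8, 298.3, 27.3]
ee_rot: [180.0, -0.0, 97.9]
force: [0.1, -0.5, 2.0]
gripper_width: 13.6
gripper_force: 20.0
```

Request:
arm_command(motion=[{"offset":[0,0,0],"spin":0},{"offset":[0,0,0],"spin":0}])

```text
time_s: 24.3
ee_pos: [461.7, 298.3, 27.2]
ee_rot: [180.0, -0.0, 97.9]
force: [-0.0, 0.3, 4.6]
gripper_width: 13.8
gripper_force: 20.0
```

Request:
arm_command(motion=[{"offset":[0,0,-0.02],"spin":0},{"offset":[0,0,-0.05],"spin":0},{"offset":[0,0,-0.06],"spin":0},{"offset":[0,0,-0.05],"spin":0},{"offset":[0,0,0],"spin":0}])

```text
time_s: 24.92
ee_pos: [463.4, 299.3, 210.7]
ee_rot: [179.6, -0.2, 97.9]
force: [0.4, -0.2, -2.7]
gripper_width: 13.6
gripper_force: 20.0
```

```bash
python3 - <<'E'
from h import *
plan((633.8,111.1,200,71.8,7))
E
```

```text
at [463.4 299.3 210.7] [179.55  -0.21  97.91] w 13.6 F [ 0.4 -0.2 -2.7]
{"offset":[-0.0300,0.0204,0.0015],"spin":0.0651}
{"offset":[-0.0286,0.0223,0.0015],"spin":0.0651}
{"offset":[-0.0271,0.0241,0.0015],"spin":0.0651}
{"offset":[-0.0255,0.0258,0.0015],"spin":0.0651}
{"offset":[-0.0237,0.0274,0.0015],"spin":0.0651}
{"offset":[-0.0219,0.0289,0.0015],"spin":0.0651}
{"offset":[-0.0200,0.0303,0.0015],"spin":0.0651}
```

Request:
arm_command(motion=[{"offset":[-0.03,0.02,0],"spin":0.065},{"offset":[-0.029,0.022,0],"spin":0.065},{"offset":[-0.027,0.024,0],"spin":0.065},{"offset":[-0.025,0.026,0],"spin":0.065},{"offset":[-0.024,0.027,0],"spin":0.065}])

```text
time_s: 25.55
ee_pos: [581.7, 162.3, 204.2]
ee_rot: [-179.8, 0.1, 79.2]
force: [1.4, 0.6, -1.9]
gripper_width: 14.1
gripper_force: 20.0
```

Request:
arm_command(motion=[{"offset":[-0.022,0.029,0],"spin":0.065},{"offset":[-0.02,0.03,0],"spin":0.065},{"offset":[0,0,0.01],"spin":0},{"offset":[0,0,0],"spin":0},{"offset":[0,0,0],"spin":0}])

```text
time_s: 26.18
ee_pos: [629.7, 110.4, 196.1]
ee_rot: [-179.9, 0.0, 71.9]
force: [-0.0, 0.2, -1.7]
gripper_width: 14.1
gripper_force: 20.0
```

```bash
python3 - <<'E'
from h import *
plan((633.8,111.1,171,71.8,2))
E
```

```text
at [629.7 110.4 196.1] [-1.799e+02  3.000e-02  7.191e+01] w 14.1 F [-0.   0.2 -1.7]
{"offset":[0.0009,0.0018,0.0126],"spin":0.0009}
{"offset":[0.0009,0.0018,0.0126],"spin":0.0009}
```

Request:
arm_command(motion=[{"offset":[0.001,0.002,0.013],"spin":0.001},{"offset":[0,0.001,0.012],"spin":0},{"offset":[0,0,0],"spin":0},{"offset":[0,0,0],"spin":0},{"offset":[0,0,0],"spin":0}])

```text
time_s: 26.8
ee_pos: [634.1, 109.7, 172.4]
ee_rot: [180.0, -0.0, 71.8]
force: [0.0, -0.2, -2.0]
gripper_width: 14.2
gripper_force: 20.0
```

```bash
python3 - <<'E'
from h import *
plan((633.8,111.1,163.2,71.8,3))
E
```

```text
at [634.1 109.7 172.4] [ 1.7995e+02 -3.0000e-02  7.1780e+01] w 14.2 F [ 0.  -0.2 -2. ]
{"offset":[0.0004,-0.0002,0.0031],"spin":-0.0001}
{"offset":[0.0004,-0.0002,0.0031],"spin":-0.0001}
{"offset":[0.0004,-0.0002,0.0031],"spin":-0.0001}
```

Request:
arm_command(motion=[{"offset":[0.001,0,0.003],"spin":0},{"offset":[0,0,0.003],"spin":0},{"offset":[0,0,0.003],"spin":0},{"offset":[0,0,0],"spin":0},{"offset":[0,0,0],"spin":0}])

```text
time_s: 27.42
ee_pos: [634.2, 110.6, 163.3]
ee_rot: [180.0, -0.0, 71.8]
force: [-0.3, -0.5, 1.6]
gripper_width: 14.0
gripper_force: 20.0
```

Request:
arm_command(motion=[{"offset":[0,0,0],"spin":0},{"offset":[0,0,0],"spin":0},{"offset":[0,0,0],"spin":0},{"offset":[0,0,-0.03],"spin":0},{"offset":[0,0,-0.05],"spin":0}], jaw=0.05)

```text
time_s: 28.05
ee_pos: [633.1, 110.5, 241.7]
ee_rot: [-179.7, 0.1, 71.8]
force: [1.9, 1.3, 0.1]
gripper_width: 49.5
gripper_force: 0.0
```

Request:
arm_command(motion=[{"offset":[-0.05,0,-0.01],"spin":0},{"offset":[-0.05,0,0],"spin":0},{"offset":[-0.05,0,0],"spin":0},{"offset":[-0.05,0,0],"spin":0},{"offset":[0,0,0],"spin":0}])

```text
time_s: 28.68
ee_pos: [570.6, -82.1, 253.2]
ee_rot: [180.0, 0.0, 71.5]
force: [0.5, 1.0, 0.3]
gripper_width: 49.9
gripper_force: 0.0
```

```bash
python3 - <<'E'
from h import *
for c in ('top','scene'):
    p,d=env.grab_frame(c); cv2.imwrite(f'pics/{c}5.png',p); P=cloud(c,d)
    print(c,rect(P,(634,111),139,152,75),rect(P,(634,111),172,186,75))
E
```

```text
top [634.0, 110.3, 144.1, 90.8, 53.5, 71.4, 665] [634.0, 110.2, 179.5, 43.6, 14.6, 70.7, 136]
scene [634.3, 110.6, 143.5, 91.3, 54.6, 70.9, 394] [633.8, 109.9, 178.6, 43.6, 14.7, 71.2, 87]
```

View pics/scene5.png

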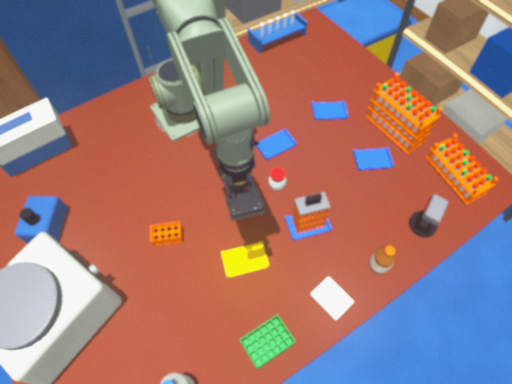

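The full stack stands square at (310,212) with the cover on top, and the jar and empty rack haven't moved.

```bash
python3 -c "
from h import *
print(env.job_done())"
```

```text
the job is handed in; nothing more can be done
None
```

I built the stack on the blue tray (white, green and purple racks, then the cover) and handed the job in at about 29 s; camera depth showed each piece within about 2 mm of the one below, but no verdict came back.

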